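# Count to the third gap of the tin rack and push the spice tin in

### The job

Starting at the end of the bamboo tin rack where the measuring cup is clipped on, run a fingertip along its top rail to count the gaps (filled and empty alike), and stop and rest for a moment on the rail at the third gap. Then, without pinching or lifting it, push the loose spice tin that stands in front of the rack across the bar into that third gap until it is fully home against the back, upright. Leave everything else as it stands, and finish clear.

Things in the scene. Friction and masses are not known exactly. Their poses are not given: they have to be found in the camera images.
- rack: Bamboo tin rack fixed on the bar, open in front (-x, towards the robot) and below: tins slide on the bar. Origin at bar level under the middle of the top rail; x to the rear, y along the rack, yaw within 0.15 rad. Seven dividers 7 mm thick, 62 mm high, x = -48 to 8 mm, at y = 0, +-65, +-130, +-195 mm, leave six gaps 58 mm wide centred at y = +-32.5, +-97.5, +-162.5 mm.
- rail_top (a point): Middle of the top face of the rack's top rail: one straight, level, rigid bar along the rack's y, flat on top, 16 mm wide (8 mm either side of this point), 74 mm above the bar, lying over the rear of all the dividers and reaching 238.5 mm to each side, past the end dividers.
- stop_rail (a point): Middle of the front face of the rack's stop rail (8 mm in front of the rack's origin, 27 mm above the bar; the rail is 14 mm high), which closes the rear of every gap. A tin that is home touches it: its axis is then 24 mm in front of this face (rack x = -32 mm) and it stands 8 mm out of the rack's front.
- cup_clip: Steel clip-on magnetic holder fixed on one overhanging end of the top rail (rack y = +218.5 or -218.5 mm), holding a steel measuring cup (58 mm across, 40 mm deep) behind the rail. Gaps count from this end: first, second, third are centred 56, 121, 186 mm along the rail from it. Origin at bar level under the clip's middle, on the rail's centre line. Clip 26 mm wide along the rail, top 78 mm up.
- spoon_clip: The same clip-on holder on the other end of the rail, holding a small steel measuring spoon (28 mm across) behind the rail. Origin at bar level under the middle of the clip, on the rail's centre line. Not to be counted from.
- tin: The loose steel spice tin to be pushed: an upright cylinder 48 mm across and 54 mm high with a screw cap, about 0.11 kg, standing on the bar in front of the rack and clear of it. Origin at the centre of its underside, z up. It slides easily on the laminate (0.3 to 1.5 N).
- tin_b: A spice tin like the loose one, already in a gap of the rack. Origin at the centre of its underside. Leave alone.
- tin_c: A spice tin like the loose one, already in a gap of the rack. Origin at the centre of its underside. Leave alone.
- jar: Small amber glass jar, 44 mm across and 55 mm high, in a gap of the rack. Origin at the centre of its underside. Leave alone.
- tray: Round melamine tray, 280 mm across, 20 mm high, on the bar to one side. Origin at the centre of its underside. Leave alone.
- bowl: Yellow plastic mixing bowl, 200 mm across, 95 mm high, on the bar to the other side. Origin at the centre of its underside. Leave alone.
- mug: Blue mug, 82 mm across, 92 mm high, on the bar beyond the rack. Origin at the centre of its underside. Leave alone.
- tongs: Bamboo tongs, 235 mm long, 16 mm high, lying on the bar on the robot's side of the rack. Origin at bar level near their middle. Leave alone.
Mind the look-alikes: they are no part of the job. What is shaped like the tin but green or red is not meant.

How it is judged (in metres and radians):
On the way, in this order (a step that is already met when the one before it is completed fails the run):
1. a fingertip is on the top rail at the first gap from the measuring-cup end (contact force between the fingers and rack above 0.3 N and height (world z) of the grasp point above 0.08 m and x of the grasp point in the frame of rack between -0.025 and 0.025 m and horizontal distance between the grasp point and cup_clip between 0.028 and 0.073 m), for 0.04 s.
2. the fingertip is on the rail as it passes from the first to the second gap (contact force between the fingers and rack above 0.3 N and height (world z) of the grasp point above 0.08 m and x of the grasp point in the frame of rack between -0.025 and 0.025 m and horizontal distance between the grasp point and cup_clip between 0.0745 and 0.1025 m), for 0.04 s.
3. the fingertip is on the rail at the second gap (contact force between the fingers and rack above 0.3 N and height (world z) of the grasp point above 0.08 m and x of the grasp point in the frame of rack between -0.025 and 0.025 m and horizontal distance between the grasp point and cup_clip between 0.107 and 0.135 m), for 0.04 s.
4. the fingertip is on the rail as it passes from the second to the third gap (contact force between the fingers and rack above 0.3 N and height (world z) of the grasp point above 0.08 m and x of the grasp point in the frame of rack between -0.025 and 0.025 m and horizontal distance between the grasp point and cup_clip between 0.1395 and 0.1675 m), for 0.04 s.
5. the fingertip rests on the rail at the third gap (contact force between the fingers and rack above 0.3 N and height (world z) of the grasp point above 0.08 m and x of the grasp point in the frame of rack between -0.025 and 0.025 m and horizontal distance between the grasp point and cup_clip between 0.169 and 0.213 m), for 0.4 s.
6. the loose tin is home in the third gap (x of tin in the frame of rack between -0.0365 and -0.027 m and horizontal distance between tin and cup_clip between 0.172 and 0.205 m and height (world z) of tin below 0.004 m and angle between tin's own z axis and vertical below 0.08 rad), for 0.1 s.
At the end, for the whole second after the job is handed in: The tin stands upright on the bar (within 0.08 rad) in the third gap from the measuring-cup end, no more than 4.5 mm short of the stop rail, at rest (all of step 6 and linear speed of tin below 0.01 m/s); the robot touches nothing.
It fails at once if the loose tin is lifted, carried or knocked over (height (world z) of tin above 0.01 m or angle between tin's own z axis and vertical above 0.5 rad).
It fails at once if the counting finger runs on past the third gap to the fourth (contact force between the fingers and rack above 0.3 N and height (world z) of the grasp point above 0.08 m and x of the grasp point in the frame of rack between -0.025 and 0.025 m and horizontal distance between the grasp point and cup_clip above 0.235 m).
It fails at once if another thing is disturbed (the filled gaps' tins and jar by 12 mm, the others by 30 mm) (distance of any of tin_b, tin_c, jar from where it was at the start of the episode above 0.012 m or distance of any of tray, bowl, mug, tongs from where it was at the start of the episode above 0.03 m).
It also fails if it takes over 64 s, if anything falls off the work surface, if the arm or the gripper's body presses on something with over 40 N, if the wrist force passes 120 N, or if a joint passes its speed limit or range.

### The arm

A 7-joint arm with a two-finger parallel gripper is mounted at the origin on the work surface. World frame = base frame: x ahead of the robot, y to its left, z up, the work surface at z = 0. Lengths are in mm, angles in rad, forces in N, time in s.
With the tool pointing down it reaches from about 400 to 875 mm from the base axis. Payload 4.4 kg.
Tool frame: the origin (TCP) lies at the very end of the fingers, on their centre line; the grasp point (between the pads) lies 19 mm behind it; y points along the fingers, x is the direction in which the jaws open and shut, and the axes are right-handed (so a half turn about y gives the same grasp; the last joint's range is limited). The gripper opens to 85 mm and grips with 20 to 120 N. Pads are 22 mm wide; open, the fingers measure 114 mm over their backs; the gripper's body (76 mm by 85 mm) begins 54 mm behind the grasp point. The pads swing forward as they close: fully open they stand 13 mm farther back than shut.
Start: joints at [-1.337, 0.628, 0.038, 1.517, -0.027, 0.996, -0.02], TCP at [191.94, 621.029, 231.313] pointing down, gripper open.
Joint ranges: [-3.06, 3.06], [-0.37, 2.12], [-1.25, 1.32], [0.18, 2.47], [-1.1, 4.24], [0.23, 1.98], [-2.94, 2.94]. Speed limits (rad/s): [2.57, 2.57, 3.14, 3.14, 3.14, 3.14, 3.14].

### API

Orientations are given as [roll, pitch, yaw] about the fixed x, y, z axes, in that order (R = Rz(yaw) Ry(pitch) Rx(roll)).
In Python, from cell import ctrl, get_image, nets gives the robot as it stands. The module is installed in compiled form; this text tells all that it offers.
- The arm moves only by the tool step_arm, never from a script. Its argument "moves" is text: rows parted by semicolons, each of 7 numbers parted by spaces: the shift along the tool's x, y, z normalised to -1 to 1, where 1 is 0.05 m, then the turn, a rotation vector about the tool's x, y, z normalised to -1 to 1, where 1 is 0.12 rad, then the opening, from 0 (shut) to 1 (fully open). A call has 1 to 20 rows; each row shifts and turns the commanded pose from where the row before left it, along the tool's axes as they then stand; what a row does not reach is not made up. A row lasts 1/10 s, in which the tool goes at most 50 mm and 8.59 degrees, less where a joint would pass 70% of its speed; a pose out of reach is approached as far as the arm can. A call with a number of a shift or a turn outside -1 to 1 is refused whole. A call with a gripper value outside its range is refused whole. The fingers move at their own pace and stop on an object; the grip force is fixed at half the most. Time passes only in rows, so rows that do not move let the fingers close. It gives the time, the measured TCP pose, the force and the opening at its end, in the units of the state.
- ctrl.read_state(): the state, without advancing time (a new reading comes with each control period).
- get_image(name): name is "side" or "top" or "wrist"; returns a dict with "color" (420x560x3 uint8, blue, green, red), "vertical_fov" (degrees; the focal length in pixels is half the picture's height over the tangent of half this angle, whatever the lens; pixels are square), "cx", "cy" (the principal point, pixels), "k1" (the pictures are not rectified: a ray, as slopes to the right and down, at radius r is drawn at 1 + k1 r^2 times it, then the intrinsics apply), "R" (3x3) and "t" (3): a world point X has camera coordinates R X + t; the wrist camera has in their place "T_tool_cam" (4x4, takes a point from camera to tool coordinates, whose origin is the TCP and whose axes are the tool frame's). Camera axes: x right, y down, z forward; pixel columns grow to the right and rows downward; lengths in mm; the calibration is good to about 2 mm. A picture is of the moment at which its call begins: read the wrist's pose just before it. There is no depth.
- ctrl.finish_job(): hands the job in, once; it reports no verdict.
Trained networks look in a picture, given as the dict that the camera call returned (one of the last four; its "shot" number tells which), for a name from the list of things; names that differ only in an ending like _2 or _b are one class to them, and where a whole thing is asked for, a point or a joint stands for the part that bears it (a point fixed in the world has none). Each returns a list of dicts, best first, with "conf" (0 to 1); they miss things now and then, are a little off and sometimes report something else, mostly with a low value. They report only what shows in the picture. A call takes as long as a camera call. They do not tell look-alikes from the thing itself.
- nets.find_in(picture, target): "position" ([x, y, z] in mm, in world coordinates, good to about 4 mm: the middle of the surface that is visible of it).
- nets.cut_out(picture, target): "pixels" (420x560 bool, what is visible of it).
- nets.place_of(picture, target): "position" ([x, y, z] in mm, in world coordinates, good to about 4 mm: a listed point, or the origin of a listed thing).
The state is a dict: "clock": time; "qpos": joint angles; "qd": joint speeds; "tau": joint torques, N m; "eef_pos": TCP position; "tool_rot": TCP orientation; "force": force on the tool from outside, world axes, zero at the start; "torque": the same for the moment, N m; "width": finger opening in mm.
Only numpy, scipy, OpenCV 4.12 (cv2) and the standard library are available. Lean on these libraries where they do the work, as an engineer would, in place of code of your own. Each camera call takes 0.05 s, during which the arm holds its last target.

## Working session

There is one attempt and no reset: what is moved stays moved. The work goes in short steps, Python scripts to look and compute and a tool call to move; the robot and the scene stay as the last step left them, time stands still between calls to the robot, and variables do not carry over. Pictures are saved under pics/ and viewed, and the job is handed in when it is done.

Besides the shell and the picture viewer there is one more tool, called after "Request:" as a command line: name --argument value ..., lists and objects as JSON in quotes. step_arm: Moves the arm, as the interface text tells. Scaled input: -1 to 1 covers 0.05 m each way for a shift and 0.12 rad each way for a turn. Its arguments: {"type":"object","properties":{"moves":{"type":"string"}},"required":["moves"]}

```bash
mkdir -p pics
python3 - <<'E'
from cell import ctrl,get_image,nets
import cv2
s=ctrl.read_state(); print({k:s[k] for k in('clock','eef_pos','tool_rot','force','width')})
for n in('side','top','wrist'):
    p=get_image(n); cv2.imwrite(f'pics/{n}0.png',p['color'])
    if n!='wrist': print(n,p['vertical_fov'],p['R'],p['t'])
    else: print(p['T_tool_cam'])
    if n!='wrist':
      for t in['rack','rail_top','stop_rail','cup_clip','spoon_clip','tin','jar','mug','tongs','bowl','tray']:
        print(n,t,[( [round(float(v)) for v in d['position']],round(float(d['conf']),2)) for d in nets.place_of(p,t)][:6])
E
```

```text
{'clock': 0.0, 'eef_pos': array([191.7762259 , 620.40994049, 230.37570819]), 'tool_rot': array([-1.57085255,  0.00191761,  1.27100314]), 'force': array([-0.27554265, -0.66121834, -0.54121649]), 'width': 85.81803837141562}
side 45.78189283460347 [[-0.98689132 -0.16115502  0.00863622]
 [-0.09066493  0.50935966 -0.85576434]
 [ 0.13351178 -0.8453294  -0.51729373]] [ 565.19164057  113.07810775 1568.40091741]
side rack [([631, 17, -3], 0.56), ([534, 476, -4], 0.35)]
side rail_top [([627, 17, 76], 0.74)]
side stop_rail [([617, 17, 28], 0.58)]
side cup_clip [([651, -201, 3], 0.91)]
side spoon_clip []
side tin [([529, 21, 1], 0.73), ([610, -149, -1], 0.66), ([432, 2, 3], 0.63), ([402, 79, 2], 0.6), ([775, 17, 1], 0.5)]
side jar [([585, 112, 0], 0.67)]
side mug [([774, 17, 0], 0.95), ([619, 18, 27], 0.23)]
side tongs [([349, -139, 2], 0.87)]
side bowl [([537, -466, 0], 0.71), ([657, -202, -3], 0.65)]
side tray [([536, 475, -5], 0.61), ([585, 113, -2], 0.39)]
top 42.759126101928395 [[ 0.00432629 -0.99998352  0.00377452]
 [-0.99393429 -0.00471485 -0.10987446]
 [ 0.10989045 -0.00327628 -0.99393831]] [  -7.7460923   545.63554608 1646.77958653]
top rack []
top rail_top [([628, 16, 74], 0.77)]
top stop_rail [([623, 13, 30], 0.89)]
top cup_clip [([650, -200, -1], 0.82)]
top spoon_clip [([605, 234, 0], 0.69)]
top tin [([530, 24, 1], 0.76), ([427, 0, -3], 0.72), ([610, -149, 3], 0.67), ([607, -82, -1], 0.63), ([401, 77, 6], 0.47)]
top jar [([584, 107, 1], 0.62), ([527, 24, 4], 0.43)]
top mug [([772, 13, 0], 0.82), ([606, -79, 3], 0.17)]
top tongs [([344, -140, -3], 0.66), ([583, 105, 1], 0.48)]
top bowl [([541, -465, 2], 0.77)]
top tray [([535, 471, 1], 0.66)]
[[ 9.99999908e-01  3.35776428e-04  2.68443561e-04  9.80317481e-01]
 [-1.72626404e-04 -2.58242142e-01  9.66080207e-01 -1.42446878e+02]
 [ 3.93710401e-04 -9.66080164e-01 -2.58242060e-01  6.56229240e+01]
 [ 0.00000000e+00  0.00000000e+00  0.00000000e+00  1.00000000e+00]]
```

View pics/side0.png

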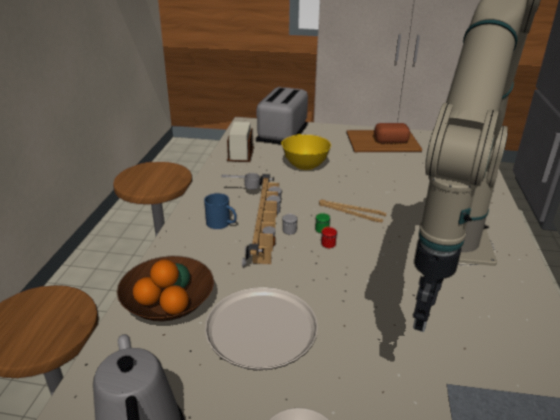

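View pics/top0.png

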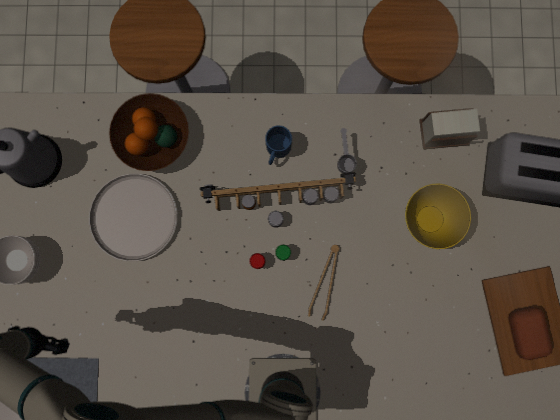

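Run:
```python
import cv2
t=cv2.imread('pics/top0.png');s=cv2.imread('pics/side0.png')
a=cv2.resize(t[140:280,190:375],None,fx=4.2,fy=4.2,interpolation=3);cv2.imwrite('pics/topc.png',a)
a=cv2.resize(s[155:280,200:350],None,fx=4.8,fy=4.8,interpolation=3);cv2.imwrite('pics/sidec.png',a)
```

```text
(no output)
```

View pics/topc.png

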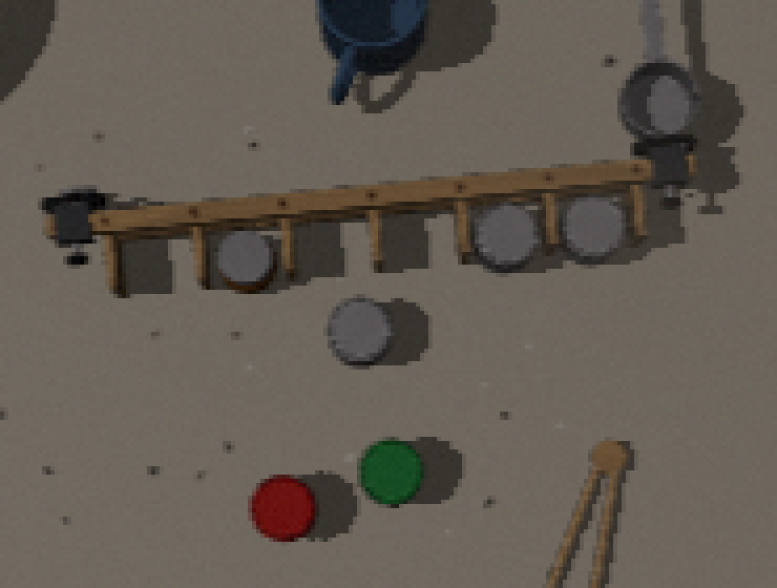

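View pics/sidec.png

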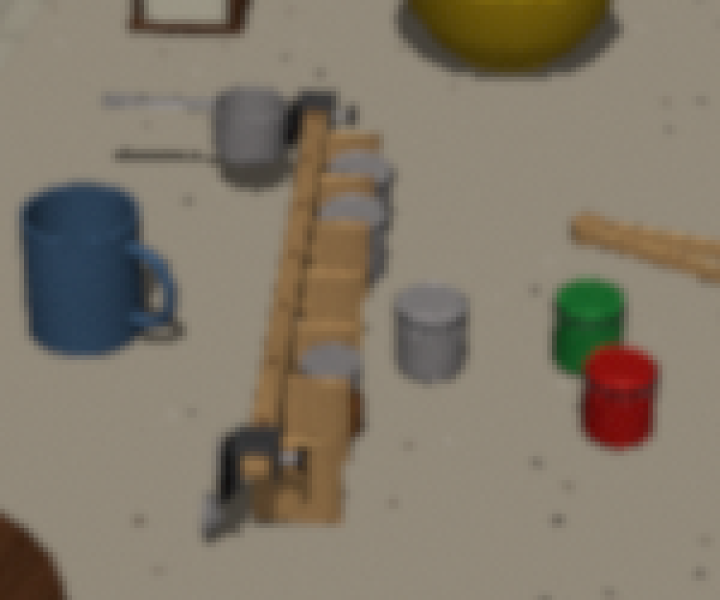

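```bash
cat > h.py <<'E'
import numpy as np,cv2
from scipy.optimize import least_squares
def proj(p,X,R=None,t=None):
    R=np.array(p['R']) if R is None else R; t=np.array(p['t']).ravel() if t is None else t
    c=np.atleast_2d(X)@R.T+t; a=c[:,:2]/c[:,2:]; r2=(a**2).sum(1,keepdims=True); a=a*(1+p['k1']*r2)
    f=210/np.tan(np.radians(p['vertical_fov'])/2); return a*f+[p['cx'],p['cy']]
def wcam(p,s):
    from scipy.spatial.transform import Rotation as Ro
    T=np.eye(4);T[:3,:3]=Ro.from_euler('xyz',s['tool_rot']).as_matrix();T[:3,3]=s['eef_pos']
    C=np.linalg.inv(T@np.array(p['T_tool_cam']).reshape(4,4)); return C[:3,:3],C[:3,3]
def rk(q,P):
    x,y,a=q;P=np.atleast_2d(P).astype(float);c,s=np.cos(a),np.sin(a)
    return np.c_[x+c*P[:,0]-s*P[:,1],y+s*P[:,0]+c*P[:,1],P[:,2]]
def inv(q,w):
    x,y,a=q;c,s=np.cos(a),np.sin(a);d=np.array(w[:2])-[x,y];return np.array([c*d[0]+s*d[1],-s*d[0]+c*d[1]])
E
python3 - <<'E'
from cell import get_image,nets
from h import *
p=get_image('top')
u=np.array([(637,169),(548,178),(459,187),(371,196),(282,204),(193,212),(105,220)])/4.2+[190,140]
ys=np.array([-195,-130,-65,0,65,130,195]);P=np.c_[0*ys,ys,0*ys+74]
r=least_squares(lambda q:(proj(p,rk(q,P))-u).ravel(),[628,17,.1]);q=r.x;print(q,r.fun.round(1))
print('cup',rk(q,[0,-218.5,0]),'gaps',rk(q,[[0,-162.5,0],[0,-32.5,0],[-32,-32.5,0]]))
print('tin',inv(q,(529.5,22.5)))
img=p['color'].copy()
for X in rk(q,np.array([[x,y,62] for y in ys for x in(-48,)])): cv2.circle(img,tuple(proj(p,X)[0].round().astype(int)),1,(0,0,255),-1)
for y in(-238.5,238.5):
  for x in (-8,8): cv2.circle(img,tuple(proj(p,rk(q,[x,y,74]))[0].round().astype(int)),1,(255,0,255),-1)
a=np.linspace(0,6.3,40)
for z in (0,54):
  for X in np.c_[529.5+24*np.cos(a),22.5+24*np.sin(a),0*a+z]: img[tuple(proj(p,X)[0].round().astype(int)[::-1])]=(0,255,0) if z else (255,0,0)
cv2.imwrite('pics/ov.png',cv2.resize(img[140:280,190:375],None,fx=4.2,fy=4.2,interpolation=0))
E
```

```text
[6.27098898e+02 1.51984923e+01 1.01619213e-01] [-0.1  0.2  0.1  0.   0.1 -0.1 -0.  -0.2  0.  -0.1  0.   0.  -0.2  0.2]
cup [[ 649.2645015 -202.174312     0.       ]] gaps [[ 643.58361464 -146.46320427    0.        ]
 [ 630.39584155  -17.13384704    0.        ]
 [ 598.56092285  -20.38006811    0.        ]]
tin [-96.35470888  17.16470327]
```

View pics/ov.png

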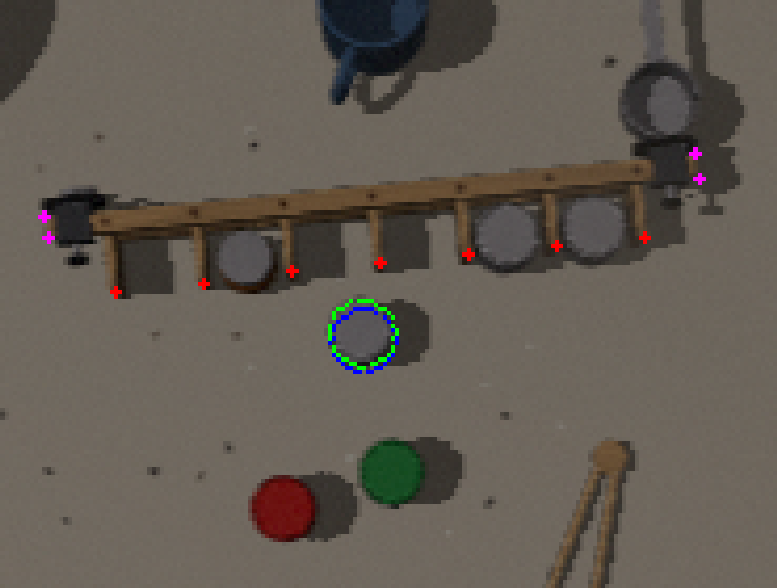

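Request:
step_arm --moves "0 0 0 0 -0.836 0 0;0 0 0 0 -0.836 0 0;0 0 0 0 -0.836 0 0;0 0 0 0 -0.836 0 0;-0.6 0 -0.27 0 0 0 0;-0.6 0 -0.27 0 0 0 0;-0.6 0 -0.27 0 0 0 0;-0.6 0 -0.27 0 0 0 0;-0.6 0 -0.27 0 0 0 0;-0.6 0 -0.27 0 0 0 0;-0.6 0 -0.27 0 0 0 0;-0.6 0 -0.27 0 0 0 0;-0.6 0 -0.27 0 0 0 0;-0.6 0 -0.27 0 0 0 0;-0.6 0 -0.27 0 0 0 0;-0.6 0 -0.27 0 0 0 0"

```text
clock: 2.9
eef_pos: [390.3, 278.2, 231.5]
tool_rot: [-1.571, -0.0, 1.672]
force: [0.1, 0.6, -0.8]
width: -0.2
```

Request:
step_arm --moves "-0.65 0 -0.3 0 0 0 0;-0.65 0 -0.3 0 0 0 0;-0.65 0 -0.3 0 0 0 0;-0.65 0 -0.3 0 0 0 0;-0.65 0 -0.3 0 0 0 0;-0.65 0 -0.3 0 0 0 0;-0.65 0 -0.3 0 0 0 0;-0.65 0 -0.3 0 0 0 0;-0.65 0 -0.3 0 0 0 0;-0.65 0 -0.3 0 0 0 0;-0.65 0 -0.3 0 0 0 0;-0.65 0 -0.3 0 0 0 0;-0.65 0 -0.3 0 0 0 0;-0.65 0 -0.3 0 0 0 0;0 0.5 0 0 0 0 0;0 0.5 0 0 0 0 0;0 0.5 0 0 0 0 0;0 0.5 0 0 0 0 0;0 0 0 0 0 0 0;0 0 0 0 0 0 0"

```text
clock: 4.9
eef_pos: [644.6, -152.2, 131.4]
tool_rot: [-1.57, -0.0, 1.672]
force: [0.2, -0.4, -0.0]
width: -0.2
```

```bash
cat > chk.py <<'E'
import sys
from cell import ctrl,get_image
from h import *
q=(627.1,15.2,.1016)
s=ctrl.read_state();p=get_image('wrist');R,t=wcam(p,s)
img=p['color'].copy()
for y in (-195,-130,-65,0,65,130,195):
  for X in([0,y,74],[-48,y,62]):
    c=R@rk(q,X)[0]+t
    if c[2]>0:
      v=proj(p,rk(q,X),R,t)[0].round().astype(int); cv2.circle(img,(int(v[0]),int(v[1])),3,(0,0,255),-1)
cv2.imwrite(f'pics/{sys.argv[1]}.png',img)
print(s['clock'],s['eef_pos'].round(1),'rackxy',inv(q,s['eef_pos']).round(1),'F',s['force'].round(2),s['width'],s['qpos'].round(2))
E
python3 chk.py w1
```

```text
4.9 [ 644.6 -152.2  131.4] rackxy [   0.5 -168.3] F [ 0.24 -0.36 -0.04] -0.20357872607624444 [ 0.19  0.76 -0.01  1.57  0.01  0.82  1.85]
```

View pics/w1.png

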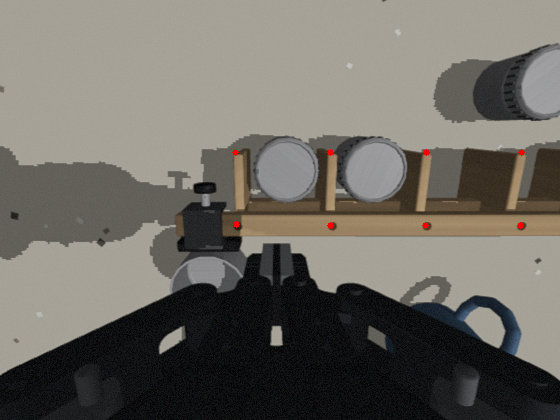

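Request:
step_arm --moves "0 0.4 0 0 0 0 0;0 0.4 0 0 0 0 0;0 0.2 0 0 0 0 0;0 0.04 0 0 0 0 0;0 0.04 0 0 0 0 0;0 0.04 0 0 0 0 0;0 0 0 0 0 0 0"

```text
clock: 5.65
eef_pos: [645.0, -152.2, 75.9]
tool_rot: [-1.572, 0.0, 1.672]
force: [-0.2, -0.5, 0.0]
width: -0.0
```

Request:
step_arm --moves "0 0.02 0 0 0 0 0;0 0.02 0 0 0 0 0;0 0.02 0 0 0 0 0;0 0 0 0 0 0 0"

```text
clock: 6.05
eef_pos: [644.9, -152.2, 74.1]
tool_rot: [-1.572, 0.0, 1.672]
force: [-3.7, 1.2, 9.3]
width: -0.2
```

Request:
step_arm --moves "0 0.01 0 0 0 0 0;0 0 0 0 0 0 0;0.1 0 0 0 0 0 0;0.1 0 0 0 0 0 0;0.1 0 0 0 0 0 0;0.1 0 0 0 0 0 0"

```text
clock: 6.65
eef_pos: [644.6, -135.8, 74.1]
tool_rot: [-1.576, 0.005, 1.67]
force: [0.5, -3.8, 8.3]
width: 0.0
```

Request:
step_arm --moves "0.08 0 0 0 0 0 0;0.08 0 0 0 0 0 0;0.08 0 0 0 0 0 0;0.08 0 0 0 0 0 0;0 0 0 0 0 0 0"

```text
clock: 7.15
eef_pos: [643.1, -118.8, 74.1]
tool_rot: [-1.576, 0.004, 1.671]
force: [-0.6, -3.1, 9.4]
width: -0.3
```

Request:
step_arm --moves "0.08 0 0 0 0 0 0;0.08 0 0 0 0 0 0;0.08 0 0 0 0 0 0;0.08 0 0 0 0 0 0;0.08 0 0 0 0 0 0;0.08 0 0 0 0 0 0;0.08 0 0 0 0 0 0;0.08 0 0 0 0 0 0;0.08 0 0 0 0 0 0;0 0 0 0 0 0 0"

```text
clock: 8.15
eef_pos: [639.5, -83.0, 74.1]
tool_rot: [-1.576, 0.004, 1.671]
force: [-0.1, -3.4, 8.8]
width: 0.3
```

Distance is now about 120 mm, in the second gap. On past the third divider to the third gap.

Request:
step_arm --moves "0.08 0 0 0 0 0 0;0.08 0 0 0 0 0 0;0.08 0 0 0 0 0 0;0.08 0 0 0 0 0 0;0.08 0 0 0 0 0 0;0.08 0 0 0 0 0 0;0.08 0 0 0 0 0 0;0.08 0 0 0 0 0 0;0 0 0 0 0 0 0"

```text
clock: 9.05
eef_pos: [636.4, -51.1, 74.1]
tool_rot: [-1.576, 0.004, 1.671]
force: [0.5, -4.3, 9.7]
width: 0.3
```

Request:
step_arm --moves "0.08 0 0 0 0 0 0;0.08 0 0 0 0 0 0;0.08 0 0 0 0 0 0;0.08 0 0 0 0 0 0;0.08 0 0 0 0 0 0;0.08 0 0 0 0 0 0;0.08 0 0 0 0 0 0;0.08 0 0 0 0 0 0;0 0 0 0 0 0 0;0 0 0 0 0 0 0;0 0 0 0 0 0 0;0 0 0 0 0 0 0;0 0 0 0 0 0 0;0 0 0 0 0 0 0;0 0 0 0 0 0 0;0 0 0 0 0 0 0"

```text
clock: 10.65
eef_pos: [633.2, -19.3, 74.1]
tool_rot: [-1.576, 0.003, 1.671]
force: [0.4, -4.6, 10.2]
width: 0.0
```

Request:
step_arm --moves "0 -0.5 0 0 0 0 0;0 -0.6 0 0 0 0 0;0.45 0 0.4 0 0 0 0;0.45 0 0.4 0 0 0 0;0.45 0 0.4 0 0 0 0;0.45 0 0.4 0 0 0 0;0.4 0 0.4 0 0 0 0;0 0 0 0 0 1 0;0 0 0 0 0 1 0;0 0 0 0 0 0 0;0 0 0 0 0 0 0"

```text
clock: 11.75
eef_pos: [519.9, 84.6, 126.6]
tool_rot: [-1.57, 0.239, 1.677]
force: [-0.3, -1.1, -0.3]
width: 0.1
```

```bash
python3 chk.py w2
python3 - <<'E'
from cell import get_image,nets
from h import *
p=get_image('wrist')
print([(d['position'].__repr__(),d['conf']) for d in nets.place_of(p,'tin')])
E
```

```text
11.75 [519.9  84.6 126.6] rackxy [-99.6  79.9] F [-0.34 -1.09 -0.31] 0.10732162867806101 [-0.54  0.65  0.26  1.94  0.14  0.63  1.24]
[('[607.6, -85.1, 3.9]', 0.87), ('[610.4, -148.9, 0.6]', 0.85), ('[532.5, 21.6, -2.0]', 0.81), ('[429.7, -0.5, 1.2]', 0.8), ('[400.6, 80.6, -4.1]', 0.64)]
```

View pics/w2.png

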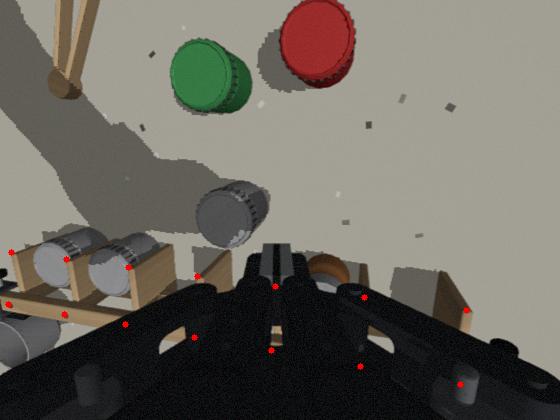

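Request:
step_arm --moves "0 0 -0.08 0 0 0 0;0.137 0.56 0 0 0 0 0;0.137 0.56 0 0 0 0 0;0.137 0.56 0 0 0 0 0;0.07 0.28 0 0 0 0 0;0.06 0.27 0 0 0 0 0;0 0 0 0 0 0 0"

```text
clock: 12.6
eef_pos: [523.7, 81.9, 11.0]
tool_rot: [-1.569, 0.24, 1.672]
force: [-0.0, -0.5, 0.4]
width: 0.1
```

```bash
python3 chk.py w3
```

```text
12.6 [523.7  81.9  11. ] rackxy [-96.1  76.8] F [-0.04 -0.47  0.41] 0.13478130010465514 [-0.52  0.85  0.24  1.97  0.13  0.39  1.2 ]
```

View pics/w3.png

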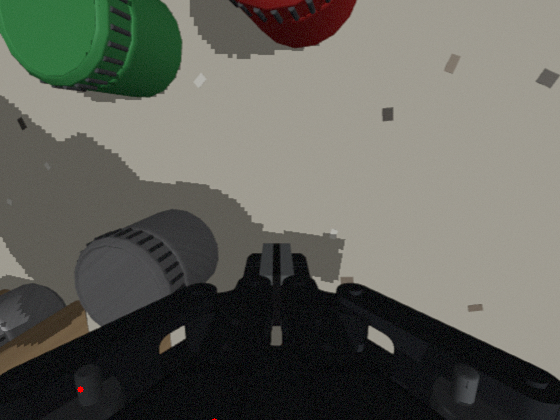

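Request:
step_arm --moves "-0.12 0.03 0 0 0 0 0;-0.12 0.03 0 0 0 0 0;-0.12 0.03 0 0 0 0 0;-0.12 0.03 0 0 0 0 0;-0.12 0.03 0 0 0 0 0;-0.12 0.03 0 0 0 0 0;0 0 0 0 0 0 0"

```text
clock: 13.35
eef_pos: [527.9, 44.3, 12.0]
tool_rot: [-1.571, 0.241, 1.671]
force: [-0.0, 0.3, -0.1]
width: 0.2
```

```bash
python3 chk.py w4;cat > tin.py <<'E'
from cell import get_image,nets
from h import *
import sys
q=(627.1,15.2,.1016)
for n in('top','side'):
  p=get_image(n)
  print(n,[(np.round(d['position'],1).tolist(),inv(q,d['position']).round(1).tolist(),round(d['conf'],2)) for d in nets.place_of(p,'tin') if abs(inv(q,d['position'])[1])<75 and d['position'][0]>480])
  c=p['color'];c=c[140:280,190:375] if n=='top' else c[155:280,200:350]
  cv2.imwrite(f'pics/{sys.argv[1]}{n}.png',cv2.resize(c,None,fx=4.2,fy=4.2,interpolation=3))
E
python3 tin.py a
```

```text
13.35 [527.9  44.3  12. ] rackxy [-95.7  39. ] F [-0.05  0.28 -0.08] 0.1568045160405396 [-0.45  0.85  0.25  1.99  0.15  0.36  1.25]
top [([528.9, 9.5, 2.7], [-98.3, 4.3], 0.56)]
side [([532.7, 9.5, -0.4], [-94.5, 3.9], 0.55)]
```

View pics/w4.png

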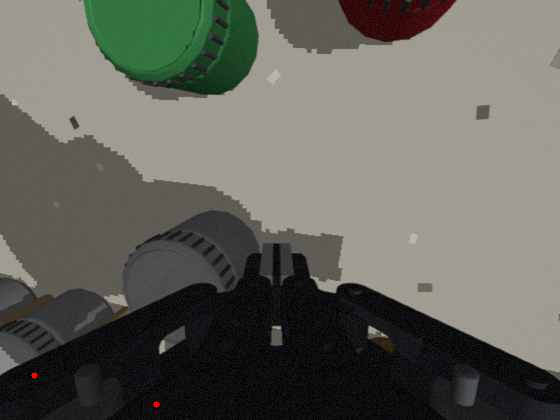

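View pics/aside.png

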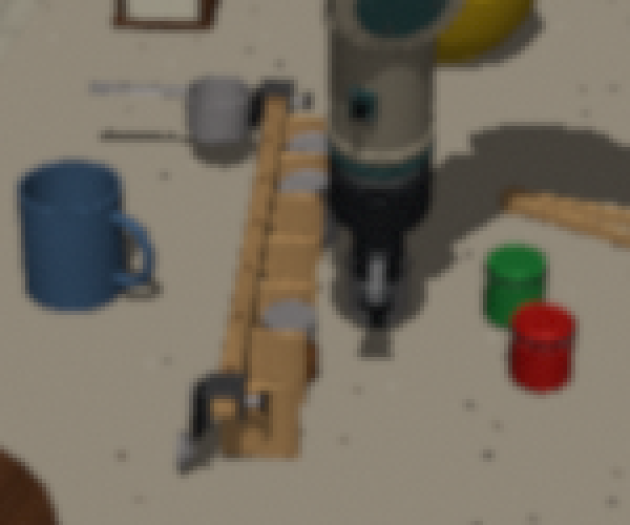

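Request:
step_arm --moves "-0.12 0.031 0 0 0 0 0;-0.12 0.031 0 0 0 0 0;-0.12 0.031 0 0 0 0 0;-0.12 0.031 0 0 0 0 0;-0.12 0.031 0 0 0 0 0;-0.11 0.028 0 0 0 0 0;0 0 0 0 0 0 0"

```text
clock: 14.3
eef_pos: [531.6, 7.8, 11.6]
tool_rot: [-1.571, 0.241, 1.67]
force: [-0.1, 0.3, -0.1]
width: 0.1
```

```bash
python3 chk.py w5;python3 tin.py b
```

```text
14.3 [531.6   7.8  11.6] rackxy [-95.7   2.3] F [-0.07  0.3  -0.1 ] 0.05377253279951066 [-0.38  0.85  0.24  2.    0.17  0.34  1.29]
top [([533.0, -28.5, 2.1], [-98.0, -33.9], 0.49)]
side [([536.1, -27.3, -0.0], [-94.8, -33.1], 0.63)]
```

View pics/w5.png

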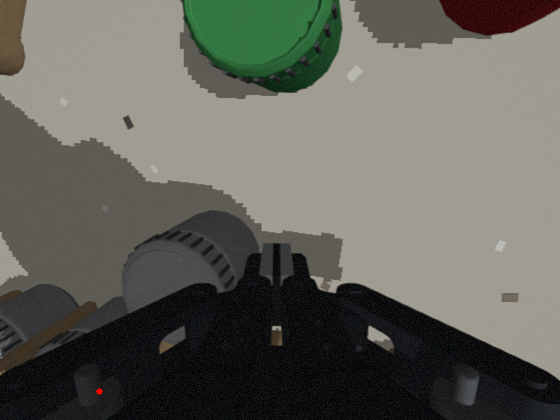

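Request:
step_arm --moves "0.29 -0.07 0 0 0 0 0;-0.19 -0.78 0 0 0 0 0.23;-0.19 -0.78 0 0 0 0 0.23;-0.19 -0.78 0 0 0 0 0.23;0 0 0 0 0 -1 0.23;0 0 0 0 0 -1 0.23;-0.5 0 0.43 0 0 0 0.23;-0.5 0 0.43 0 0 0 0.23;0 0 0 -1 0 0 0.23;0 0 0 -1 0 0 0.23;0 0 0 0 0 0 0.23;0 0 0 0 0 0 0.23"

```text
clock: 15.75
eef_pos: [487.8, -37.0, 128.4]
tool_rot: [-1.702, 0.019, 1.668]
force: [-0.5, -0.2, 0.3]
width: 19.3
```

```bash
python3 chk.py w6;python3 tin.py c
```

```text
15.75 [487.8 -37.  128.4] rackxy [-143.9  -37.8] F [-0.52 -0.22  0.27] 19.288316185868943 [ 0.1   0.52 -0.12  2.18  0.21  0.32  1.48]
top []
side [([533.7, -28.7, 2.8], [-97.4, -34.2], 0.55)]
```

View pics/w6.png

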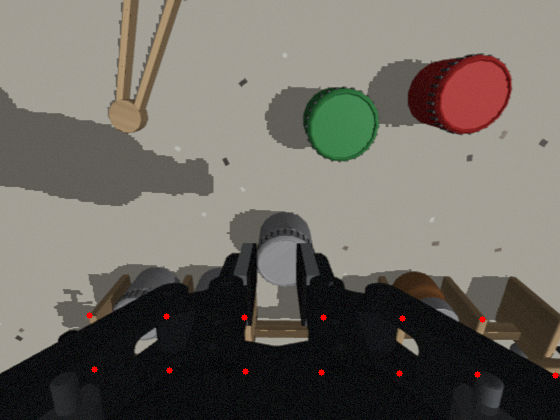

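View pics/ctop.png

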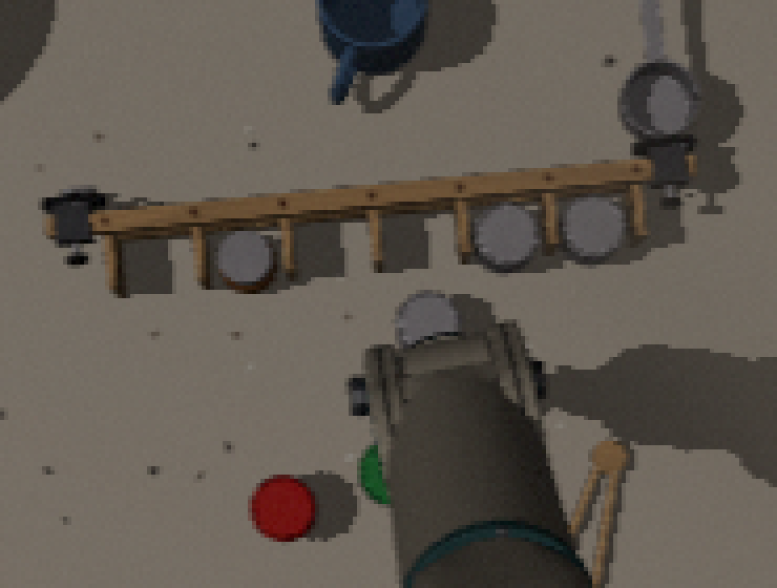

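Request:
step_arm --moves "0 0 0 0.85 0 -0.16 0.23;0.08 0 -0.12 0 0 0 0.23;0 0.6 0 0 0 0 0.23;0 0.6 0 0 0 0 0.23;0 0.6 0 0 0 0 0.23;0 0 0 0 0 0 0.23;0 0 0 0 0 0 0.23"

```text
clock: 16.7
eef_pos: [495.0, -32.8, 38.4]
tool_rot: [-1.599, 0.001, 1.669]
force: [-1.0, -0.0, 0.5]
width: 19.8
```

```bash
python3 chk.py w7
```

```text
16.7 [495.  -32.8  38.4] rackxy [-136.3  -34.3] F [-0.95 -0.    0.55] 19.762692015705955 [ 0.08  0.73 -0.1   2.11  0.23  0.28  1.45]
```

View pics/w7.png

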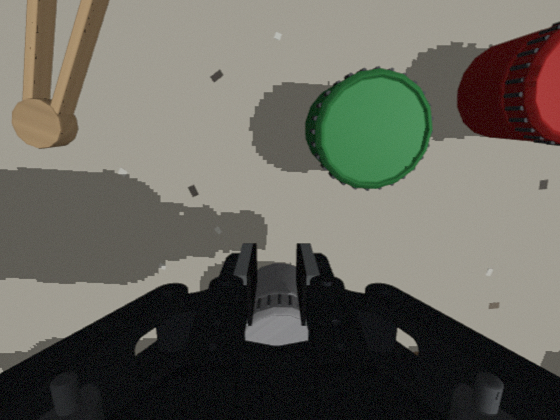

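```bash
python3 tin.py d
```

```text
top []
side [([535.6, -30.7, 0.7], [-95.7, -36.4], 0.66)]
```

View pics/dside.png

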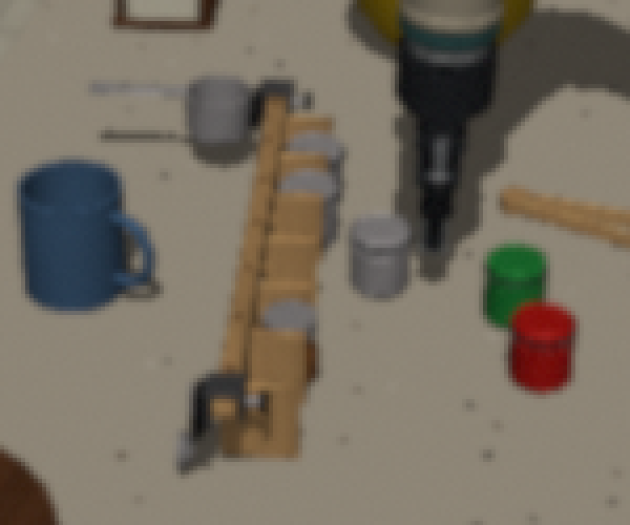

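View pics/dtop.png

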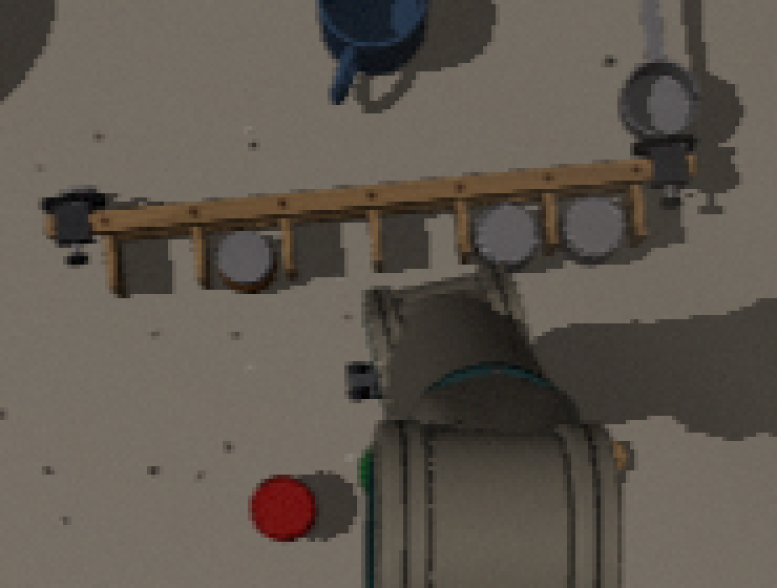

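Run:
```python
from cell import get_image
import cv2
p=get_image('side');c=p['color'][175:235,270:325]
cv2.imwrite('pics/z1.png',cv2.convertScaleAbs(cv2.resize(c,None,fx=10,fy=10,interpolation=0),alpha=2,beta=10))
```

```text
(no output)
```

View pics/z1.png

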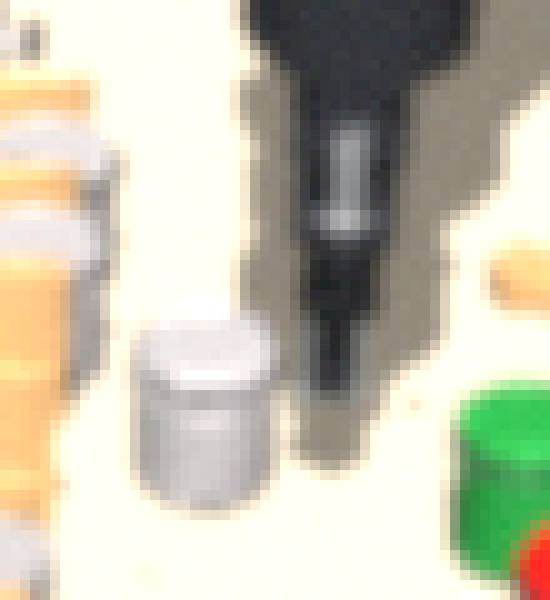

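Request:
step_arm --moves "0 0.16 0 0 0 0 0.23;0 0.002 -0.08 0 0 0 0.23;0 0.002 -0.08 0 0 0 0.23;0 0.002 -0.06 0 0 0 0.23;0 0.002 -0.06 0 0 0 0.23;0 0.002 -0.06 0 0 0 0.23;0 0 0 0 0 0 0.23"

```text
clock: 17.7
eef_pos: [512.9, -31.5, 30.4]
tool_rot: [-1.6, 0.001, 1.668]
force: [0.0, -0.4, 0.2]
width: 19.6
```

```bash
python3 chk.py w8; python3 tin.py e;cat > z.py <<'E'
from cell import get_image
import cv2,sys
p=get_image('side');c=p['color'][175:235,255:310]
cv2.imwrite(f'pics/{sys.argv[1]}.png',cv2.convertScaleAbs(cv2.resize(c,None,fx=10,fy=10,interpolation=0),alpha=2,beta=10))
E
python3 z.py z2
```

```text
17.7 [512.9 -31.5  30.4] rackxy [-118.4  -34.9] F [ 0.04 -0.38  0.16] 19.552256145599095 [ 0.08  0.76 -0.1   2.07  0.24  0.3   1.44]
top []
side [([542.6, -29.8, 1.5], [-88.6, -36.2], 0.68)]
```

View pics/z2.png

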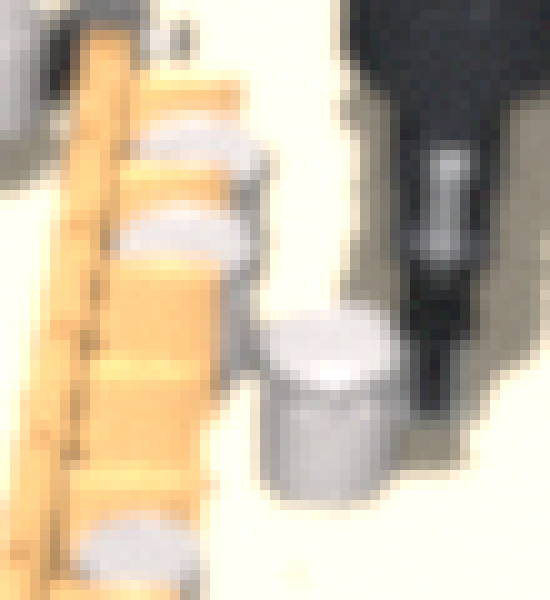

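Request:
step_arm --moves "0 0.002 -0.08 0 0 0 0.23;0 0.002 -0.08 -0.05 0 0 0.23;0 0.002 -0.08 -0.05 0 0 0.23;0 0.003 -0.08 -0.05 0 0 0.23;0 0.003 -0.08 -0.05 0 0 0.23;0 0.003 -0.08 -0.05 0 0 0.23;0 0 0 0 0 0 0.23"

```text
clock: 18.7
eef_pos: [536.8, -29.2, 30.6]
tool_rot: [-1.63, 0.001, 1.668]
force: [0.1, 0.1, -0.1]
width: 19.3
```

```bash
python3 chk.py w9; python3 tin.py f;python3 z.py z3
```

```text
18.7 [536.8 -29.2  30.6] rackxy [-94.3 -35. ] F [ 0.14  0.07 -0.15] 19.345631746243512 [ 0.08  0.77 -0.11  2.03  0.24  0.3   1.44]
top [([626.3, 17.3, 1.1], [-0.6, 2.2], 0.44)]
side [([568.7, -28.4, -0.0], [-62.5, -37.5], 0.47)]
```

View pics/z3.png

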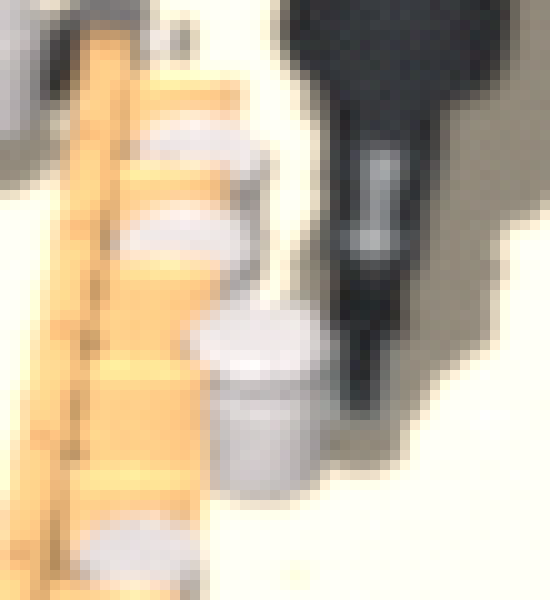

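View pics/w9.png

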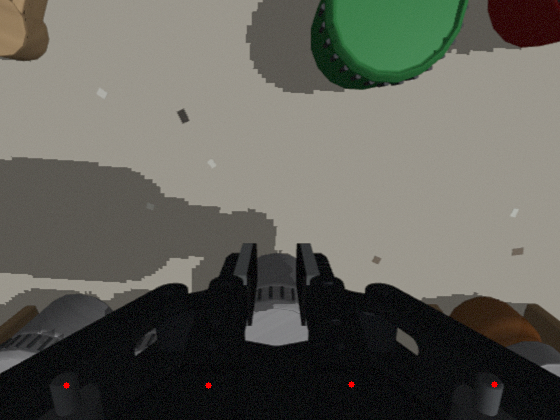

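Request:
step_arm --moves "0.01 0.004 -0.08 -0.05 0 0 0.23;0.01 0.004 -0.08 -0.05 0 0 0.23;0.01 0.004 -0.08 -0.05 0 0 0.23;0.01 0.005 -0.08 -0.05 0 0 0.23;0.01 0.005 -0.08 0 0 0 0.23;0 0.003 -0.04 0 0 0 0.23;0 0 0 0 0 0 0.23"

```text
clock: 19.7
eef_pos: [558.4, -24.5, 30.9]
tool_rot: [-1.654, 0.001, 1.668]
force: [0.3, 0.9, -1.2]
width: 19.5
```

```bash
python3 chk.py w10; python3 tin.py g;python3 z.py z4
```

```text
19.7 [558.4 -24.5  30.9] rackxy [-72.4 -32.5] F [ 0.28  0.91 -1.16] 19.462844143848997 [ 0.07  0.78 -0.11  1.99  0.24  0.3   1.44]
top []
side [([589.2, -23.8, 0.2], [-41.7, -35.0], 0.54)]
```

View pics/z4.png

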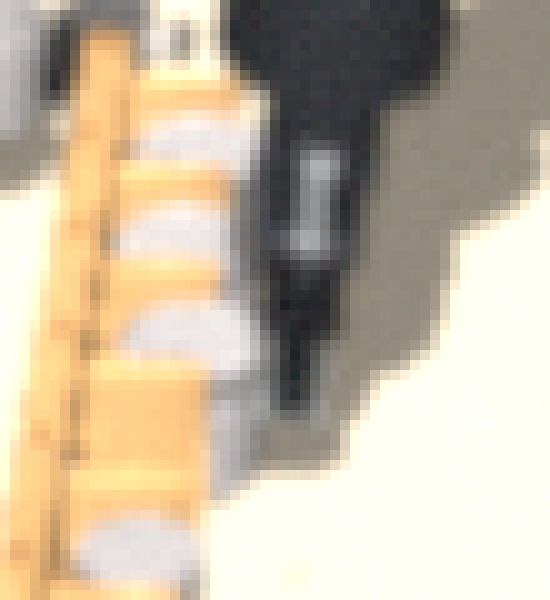

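Request:
step_arm --moves "0 0.004 -0.04 0 0 0 0.23;0 0.004 -0.04 0 0 0 0.23;0 0.004 -0.04 0 0 0 0.23;0 0 0 0 0 0 0.23"

```text
clock: 20.4
eef_pos: [564.3, -24.1, 30.8]
tool_rot: [-1.654, 0.001, 1.668]
force: [-0.9, 0.3, 0.1]
width: 19.7
```

Request:
step_arm --moves "0 0.003 -0.03 0 0 0 0.23;0 0.002 -0.02 0 0 0 0.23;0 0 0 0 0 0 0.23"

```text
clock: 20.7
eef_pos: [566.5, -23.8, 30.7]
tool_rot: [-1.654, 0.001, 1.668]
force: [-0.9, -0.0, -0.2]
width: 19.4
```

Request:
step_arm --moves "0 0.002 -0.02 0 0 0 0.23;0 0 0 0 0 0 0.23"

```text
clock: 20.9
eef_pos: [567.4, -23.8, 30.7]
tool_rot: [-1.653, 0.001, 1.668]
force: [-0.7, -0.1, 0.1]
width: 19.3
```

Request:
step_arm --moves "0 0.002 -0.02 0 0 0 0.23;0 0 0 0 0 0 0.23"

```text
clock: 21.1
eef_pos: [567.8, -23.7, 30.5]
tool_rot: [-1.652, 0.001, 1.668]
force: [-1.6, -0.1, 1.8]
width: 19.9
```

```bash
python3 chk.py w11; python3 tin.py g;python3 z.py z5
```

```text
21.1 [567.8 -23.7  30.5] rackxy [-62.9 -32.7] F [-1.58 -0.14  1.78] 19.87618027080128 [ 0.07  0.78 -0.11  1.97  0.24  0.32  1.44]
top [([629.0, 13.8, 75.1], [1.7, -1.6], 0.43)]
side [([599.2, -22.7, -1.4], [-31.6, -34.9], 0.5)]
```

View pics/z5.png

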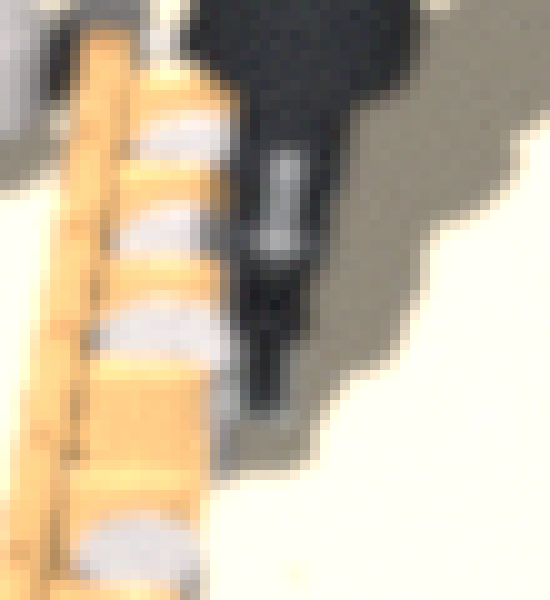

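Request:
step_arm --moves "0 0.001 -0.02 0 0 0 0.23;0 0 0 0 0 0 0.23;0 0 0 0 0 0 0.23"

```text
clock: 21.7
eef_pos: [568.1, -23.7, 30.5]
tool_rot: [-1.651, 0.001, 1.668]
force: [-4.7, -0.1, 2.6]
width: 19.6
```

Request:
step_arm --moves "0 0 0.05 0 0 0 0.23;0 0 0.1 0 0 0 0.23;0 0 0.3 0 0 0 0.23;0 0 0.3 0 0 0 0.23;0 -0.8 0 0 0 0 0.23;0 -0.8 0 0 0 0 0.23;0 -0.8 0 0 0 0 0.23;0 -0.8 0 0 0 0 0.23;0.8 0 0 0 0 0 0.23;0.8 0 0 0 0 0 0.23;0.8 0 0 0 0 0 0.23;0.8 0 0 0 0 0 0.23;0.8 0 0 0 0 0 0.23;0 0 0 0 0 0 0.23;0 0 0 0 0 0 0.23"

```text
clock: 23.2
eef_pos: [499.8, 172.1, 187.0]
tool_rot: [-1.655, 0.0, 1.671]
force: [-1.2, -1.6, 0.3]
width: 20.0
```

```bash
python3 chk.py w12; python3 tin.py k
```

```text
23.2 [499.8 172.1 187. ] rackxy [-110.7  169. ] F [-1.16 -1.57  0.3 ] 20.017791703765504 [-0.26  0.49 -0.2   1.97  0.21  0.62  1.07]
top []
side [([598.3, -22.0, 1.6], [-32.4, -34.1], 0.62)]
```

View pics/kside.png

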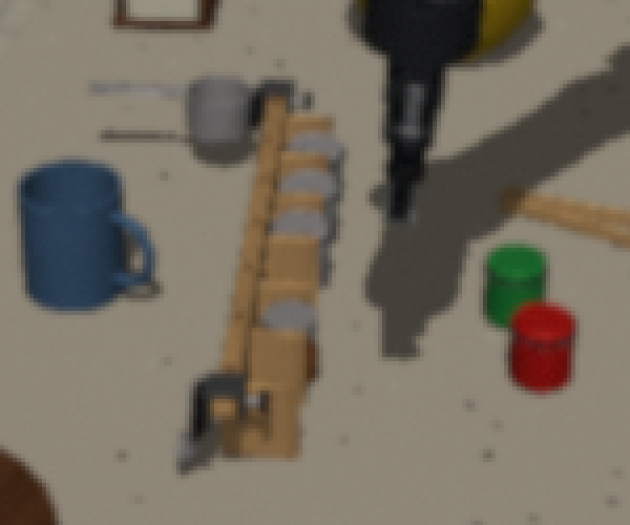

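View pics/ktop.png

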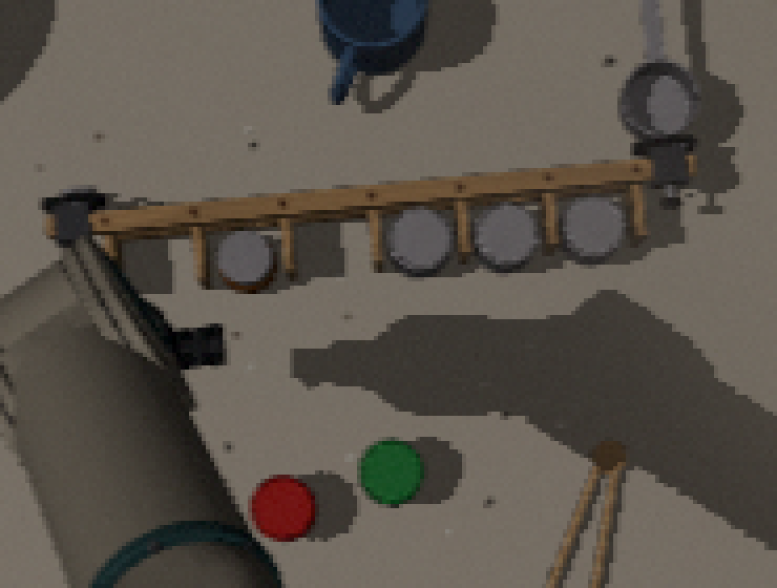

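```bash
python3 -c "
from cell import ctrl
print(ctrl.finish_job())"
```

```text
the job is handed in; nothing more can be done
None
```

I counted along the top rail and pushed the loose tin home in the third gap, then handed the job in at about 23 s. `finish_job` gives no verdict.

- **Counting:** I slid the shut fingertips along the rail from the measuring-cup end with about 9 N of contact. They passed gap 1, gap 2 and the two dividers, then rested about 0.8 s at gap 3, roughly 184 mm from the clip.
- **Pushing:** I pushed the tin sideways in front of gap 3, then straight in with two part-open fingers behind it. It stopped against the stop rail when the arm stalled at about 4.7 N.
- **Tin check:** In the last pictures it stands upright at about rack x = -32 mm, y = -34 mm, level with the other home tins. That position comes from the side view only, as the network missed the tin in the last top picture.
- **Everything else:** The other tins, the jar, the mug and the tongs look unmoved. I did not compare their positions in numbers. The tray and bowl were mostly outside the last crops, but the arm did not work near them.
- **Arm:** It is clear of everything, with the fingertips about 187 mm up.

**What disagreed or failed:**
- One wrist-camera overlay, with the tool tilted, was about 7 px off from the rack.
- A commanded tool tilt was only partly reached because a wrist joint was near its limit. I pushed the tin at about 30 mm height instead, and it stayed upright.

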